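Count three bearings off the tray into the order carton

ROBOT

A 6-joint arm with a two-finger parallel gripper is mounted at the origin on the work surface. World frame = base frame: x ahead of the robot, y to its left, z up, the work surface at z = 0. Lengths are in mm, angles in rad, forces in N, time in s.
With the tool pointing down it reaches from about 250 to 725 mm from the base axis. Payload 9.7 kg.
Tool frame: the origin (TCP) lies on the centre line of the jaws, within the pads' length; the fingertips stand 8 mm ahead of it and the grasp point (between the pads) lies 11 mm behind it; z points along the fingers, y is the direction in which the jaws open and shut (so a half turn about z gives the same grasp; the last joint's range is limited). The gripper opens to 85 mm and grips with 20 to 120 N. Pads are 22 mm wide; open, the fingers measure 114 mm over their backs; the gripper's body (76 mm by 85 mm) begins 54 mm behind the grasp point. The pads swing forward as they close: fully open they stand 13 mm farther back than shut.
Start: joints at [1.318, 0.087, 0.176, 1.66, 0, 1.571], TCP at [137.561, 532.517, 239.284] pointing down, gripper open.
Joint ranges: [-3.13, 3.13], [-0.85, 1.81], [-1.15, 1.24], [-2.2, 2.28], [-1.44, 1.52], [-3.14, 3.14]. Speed limits (rad/s): [2.22, 2.22, 2.57, 3.14, 3.14, 3.14].

INTERFACE

Orientations are given as a rotation vector (axis times angle).
In Python, from rig import r gives the robot as it stands.
- The arm moves only by the shell command python3 -m inch 'ROWS' [OPENING] [FORCE]. ROWS is JSON, one flat list of numbers, 4 for each row, row after row: the shift along the tool's x, y, z in cm, then the turn about the tool's z in degrees. In form: [tx, ty, tz, twist, tx, ty, tz, twist, ...]. A call has 1 to 12 rows; each row is the pose to reach, as a shift and turn from the pose commanded when the call began, along the tool's axes at that moment; what a row does not reach only later rows make up. A row lasts 1/10 s, in which the tool goes at most 50 mm and 8.59 degrees, less where a joint would pass 70% of its speed; a pose out of reach is approached as far as the arm can. A call with a gripper value outside its range is refused whole. OPENING is the opening, from 0 (shut) to 1 (fully open), set as the call begins (- or left out, the last holds). The fingers move at their own pace and stop on an object; FORCE is the grip in N (left out, the last holds). Time passes only in rows, so rows that repeat a pose let the fingers close. It gives the time, the measured TCP pose, the force and the opening at its end, in the units of the state.
- r.sense(): the state, without advancing time (a new reading comes with each control period).
- r.snapshot(name): name is "side" or "top" or "wrist"; returns a dict with "frame" (480x640x3 uint8, blue, green, red), "range_z" (480x640 float32, mm along the optical axis (not along the pixel's ray), 0 where there is no reading), "fx", "fy", "cx", "cy" (pixels), "pose" (4x4, takes a point from camera to world coordinates); the wrist camera has in their place "tool_from_camera" (4x4, takes a point from camera to tool coordinates, whose origin is the TCP and whose axes are the flange's). Camera axes: x right, y down, z forward; pixel columns grow to the right and rows downward; lengths in mm; the calibration is good to about 2 mm. A picture is of the moment at which its call begins: read the wrist's pose just before it.
- r.job_done(): hands the job in, once; it reports no verdict.
The state is a dict: "t": time; "joints": joint angles; "qvel": joint speeds; "tau": joint torques, N m; "tcp_pos": TCP position; "tcp_rot": TCP orientation; "force": force on the tool from outside, world axes, zero at the start; "moment": the same for the moment, N m; "grip_width": opening from 0.0 (shut) to 1.0 (fully open).
Only numpy, scipy, OpenCV 4.12 (cv2) and the standard library are available. Lean on these libraries where they do the work, as an engineer would, in place of code of your own. Each camera call takes 0.05 s, during which the arm holds its last target.

TASK

An order needs three of the four bearings lying on the blue counting tray: with a fingertip, sweep three of them, one at a time, across the deck and out through the narrow gate at the tray's end, so that each drops off the lip into the open carton before the next one is sent. Leave the fourth lying inside the tray. Only slide the bearings, never pick them up, and leave the carton, tape roll, scanner and phone where they are.

Things in the scene. Friction and masses are not known exactly. Their poses are not given: they have to be found in the camera images.
- tray: blue sheet-metal counting tray, fixed, on four legs. Origin on the table below it; x axis along the tray to its gate, y across, z up. Level deck, top 75 mm above the table, from x = -156 to +110 mm and y = -120 to +120 mm; rim 12 mm high, 4 mm thick at the back and sides. The bearings start at x -114 to +12 mm and y within 70 mm of the middle
- funnel (a point): mid-point between two bare-aluminium guide vanes on the deck (75 mm above the table), 80 mm along the tray's x axis. The vanes, 12 mm high and 4 mm thick, run from (x 50, y +-120) to (x 110, y +-25) in the tray's frame and lead to the gate
- gate (a point): middle of the gate at deck height, 117.5 mm along the tray's x axis: 50 mm clear between two straight aluminium cheeks 12 mm high, from x = 110 to 125 mm. The deck ends at x = 125 mm in an open lip; a bearing pushed until its centre is past the lip tips off into the carton
- carton: small open-topped brown carton standing loose (0.25 kg) on the table under the lip, flaps folded out; 140 mm along its x axis (roughly the tray's x) by 130 mm by 60 mm high, walls 4 mm, origin at the centre of its underside; the lip reaches about 14 mm over its inside
- bearing1: one of four identical sealed ball bearings lying flat on the tray: a disc 32 mm across and 10 mm thick, 30 to 48 g, bright steel rings with a black rubber seal between; origin at the centre of the disc (its z is 80 mm while it lies on the deck)
- bearing2: one of four identical sealed ball bearings lying flat on the tray: a disc 32 mm across and 10 mm thick, 30 to 48 g, bright steel rings with a black rubber seal between; origin at the centre of the disc (its z is 80 mm while it lies on the deck)
- bearing3: one of four identical sealed ball bearings lying flat on the tray: a disc 32 mm across and 10 mm thick, 30 to 48 g, bright steel rings with a black rubber seal between; origin at the centre of the disc (its z is 80 mm while it lies on the deck)
- bearing4: one of four identical sealed ball bearings lying flat on the tray: a disc 32 mm across and 10 mm thick, 30 to 48 g, bright steel rings with a black rubber seal between; origin at the centre of the disc (its z is 80 mm while it lies on the deck)
- tape_roll: amber-brown roll of packing tape lying flat on the table beside the tray, 100 mm across, 48 mm high, loose; origin at the centre of its underside
- scanner: hand-held barcode scanner lying on its side beside the tray, about 95 mm by 160 mm, 34 mm high, loose; origin on the table at the rear of its grey head, whose middle lies 55 mm along its x axis; the black grip runs towards its -y
- phone: phone with a grey glass face lying on the table behind the tray, 150 by 72 by 9 mm, loose; origin at the centre of its underside
Mind the look-alikes: they are no part of the job. What is shaped like the bearing3 but yellow is not meant.

How it is judged (in metres and radians):
On the way, in this order (a step that is already met when the one before it is completed fails the run):
1. a first bearing has dropped off the lip into the carton (centre below 50 mm) ((height (world z) of bearing1 below 0.05 m or height (world z) of bearing2 below 0.05 m or height (world z) of bearing3 below 0.05 m or height (world z) of bearing4 below 0.05 m)), for 0.3 s.
2. a second bearing has dropped off the lip into the carton (centre below 50 mm) ((height (world z) of each of bearing1, bearing2 below 0.05 m or height (world z) of each of bearing1, bearing3 below 0.05 m or height (world z) of each of bearing1, bearing4 below 0.05 m or height (world z) of each of bearing2, bearing3 below 0.05 m or height (world z) of each of bearing2, bearing4 below 0.05 m or height (world z) of each of bearing3, bearing4 below 0.05 m)), for 0.3 s.
3. a third bearing has dropped off the lip into the carton (centre below 50 mm) ((height (world z) of each of bearing1, bearing2, bearing3 below 0.05 m or height (world z) of each of bearing1, bearing2, bearing4 below 0.05 m or height (world z) of each of bearing1, bearing3, bearing4 below 0.05 m or height (world z) of each of bearing2, bearing3, bearing4 below 0.05 m)), for 0.3 s.
At the end, for the whole second after the job is handed in: exactly three bearings lie in the carton (centre within 75 mm of the carton's middle and lower than 50 mm) and the fourth still lies on the tray's deck, inside the gate (x below 115 mm in the tray's frame); all at rest (((horizontal distance between bearing1 and carton below 0.075 m and height (world z) of bearing1 below 0.05 m) or (height (world z) of bearing1 above 0.07 m and x of bearing1 in the frame of tray below 0.115 m)) and ((horizontal distance between bearing2 and carton below 0.075 m and height (world z) of bearing2 below 0.05 m) or (height (world z) of bearing2 above 0.07 m and x of bearing2 in the frame of tray below 0.115 m)) and ((horizontal distance between bearing3 and carton below 0.075 m and height (world z) of bearing3 below 0.05 m) or (height (world z) of bearing3 above 0.07 m and x of bearing3 in the frame of tray below 0.115 m)) and ((horizontal distance between bearing4 and carton below 0.075 m and height (world z) of bearing4 below 0.05 m) or (height (world z) of bearing4 above 0.07 m and x of bearing4 in the frame of tray below 0.115 m)) and (height (world z) of each of bearing1, bearing2, bearing3 below 0.05 m or height (world z) of each of bearing1, bearing2, bearing4 below 0.05 m or height (world z) of each of bearing1, bearing3, bearing4 below 0.05 m or height (world z) of each of bearing2, bearing3, bearing4 below 0.05 m) and height (world z) of any of bearing1, bearing2, bearing3, bearing4 above 0.07 m and linear speed of each of bearing1, bearing2, bearing3, bearing4 below 0.03 m/s); the robot touches nothing.
It fails at once if a bearing is lifted or stood on edge (centre more than 10 mm above its resting height on the deck) (height (world z) of any of bearing1, bearing2, bearing3, bearing4 above 0.09 m).
It fails at once if the carton is shifted by more than 25 mm (distance of carton from where it was at the start of the episode above 0.025 m).
It fails at once if the tape roll, scanner or phone is shifted by more than 20 mm (distance of any of tape_roll, scanner, phone from where it was at the start of the episode above 0.02 m).
It also fails if it takes over 67 s, if anything falls off the work surface, if the arm or the gripper's body presses on something with over 40 N, if the wrist force passes 120 N, or if a joint passes its speed limit or range.

## Working session

There is one attempt and no reset: what is moved stays moved. The work goes in short steps, Python scripts to look and compute and a shell command to move; the robot and the scene stay as the last step left them, time stands still between calls to the robot, and variables do not carry over. Pictures are saved under pics/ and viewed, and the job is handed in when it is done.

```bash
ls; mkdir -p pics; python3 - <<'E'
from rig import r
import cv2,numpy as np
s=r.sense();print(s)
for n in("top","side"):
    d=r.snapshot(n);cv2.imwrite(f"pics/{n}0.png",d["frame"]);np.savez(f"{n}0.npz",**d)
    print(n,d["fx"],d["fy"],d["cx"],d["cy"],d["pose"])
E
```

```text
pics
{'t': 0.0, 'joints': array([1.31799937e+00, 8.74646768e-02, 1.75166191e-01, 1.65977562e+00,
       2.49243926e-05, 1.57078550e+00]), 'qvel': array([-1.28399663e-05,  2.94349914e-04, -1.10116731e-03,  1.03628000e-03,
        1.25403687e-04, -8.65305311e-04]), 'tau': array([-1.60293890e-03, -5.20380235e+01,  4.64810300e+01,  1.61416736e-02,
       -1.62876981e-04, -1.64419390e-06]), 'tcp_pos': array([137.50616078, 532.33002634, 238.59696815]), 'tcp_rot': array([-3.95995671e-01, -3.11634729e+00,  1.98605699e-03]), 'force': array([ 0.40154086, -0.30690753,  0.98067188]), 'moment': array([-0.04779862, -0.01582129,  0.02331828]), 'grip_width': 0.9996001856676939}
top 512.693422925255 512.693422925255 321.6904162286064 247.99964833778546 [[ 2.09326476e-02 -9.93851790e-01  1.08721868e-01  4.95642497e+02]
 [-9.99778011e-01 -2.10693498e-02 -1.08628414e-04 -3.35433636e+01]
 [ 2.39865962e-03 -1.08695459e-01 -9.94072202e-01  9.85008324e+02]
 [ 0.00000000e+00  0.00000000e+00  0.00000000e+00  1.00000000e+00]]
side 449.0650426487928 449.0650426487928 319.2616357352036 240.24488972540738 [[ 8.52809834e-01 -3.88985214e-01  3.48433481e-01  3.44665112e+02]
 [-5.21801128e-01 -6.07949071e-01  5.98432544e-01 -4.56193754e+02]
 [-2.09516003e-02 -6.92162142e-01 -7.21437869e-01  6.08866566e+02]
 [ 0.00000000e+00  0.00000000e+00  0.00000000e+00  1.00000000e+00]]
```

View pics/top0.png

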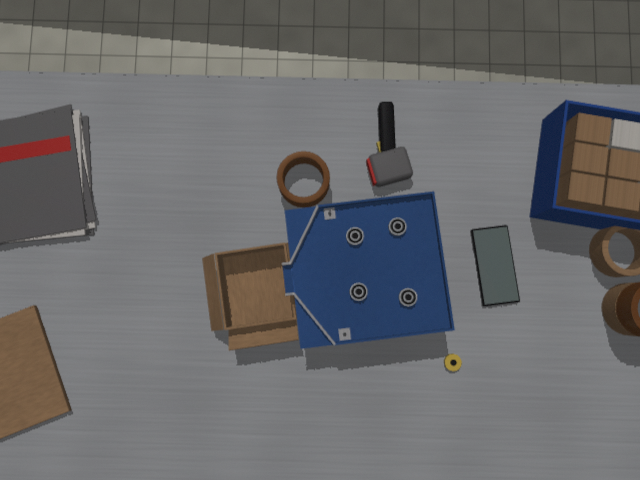

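View pics/side0.png

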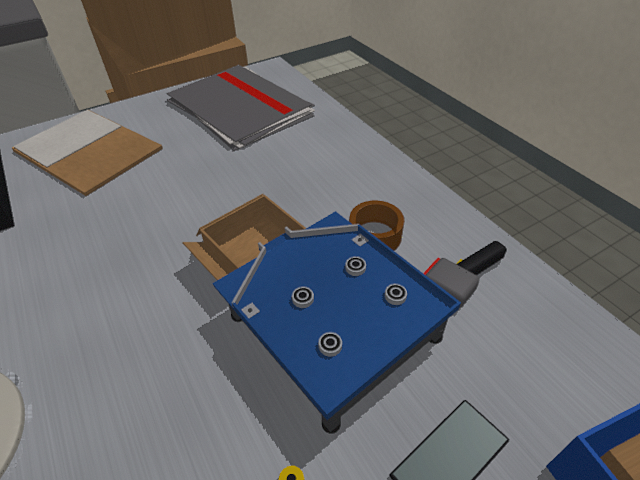

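Both views show four steel/black bearings on the blue tray. In the top view they are at px (355,236), (398,226), (358,292) and (408,297). The yellow look-alike ring lies off the tray at (453,363) and is excluded, as are the tape roll at (303,179) and the square white plates on the deck at (330,213) and (344,334). Next I'll take a close crop and measure.

```bash
cat > h.py <<'E'
import numpy as np,cv2
def w(d,u,v,z):
    P=d["pose"];ray=P[:3,:3]@np.array([(u-d["cx"])/d["fx"],(v-d["cy"])/d["fy"],1]);o=P[:3,3]
    return o+ray*(z-o[2])/ray[2]
def px(d,p):
    P=d["pose"];c=P[:3,:3].T@(np.array(p)-P[:3,3]);return c[0]/c[2]*d["fx"]+d["cx"],c[1]/c[2]*d["fy"]+d["cy"]
E
python3 - <<'E'
import numpy as np,cv2
d=np.load("top0.npz");f=d["frame"]
cv2.imwrite("pics/crop0.png",cv2.resize(f[180:360,200:460],None,fx=3,fy=3,interpolation=cv2.INTER_CUBIC))
from h import *
for n,(u,v) in dict(bA=(355,236),bB=(398,226),bC=(358,292),bD=(408,297)).items():
    print(n,w(d,u,v,85).round(1),d["range_z"][v,u])
E
```

```text
bA [616.7 -92.2  85. ] 906.321
bB [ 636.2 -168.2   85. ] 911.01447
bC [518.  -98.8  85. ] 899.2148
bD [ 511.1 -186.3   85. ] 897.5261
```

View pics/crop0.png

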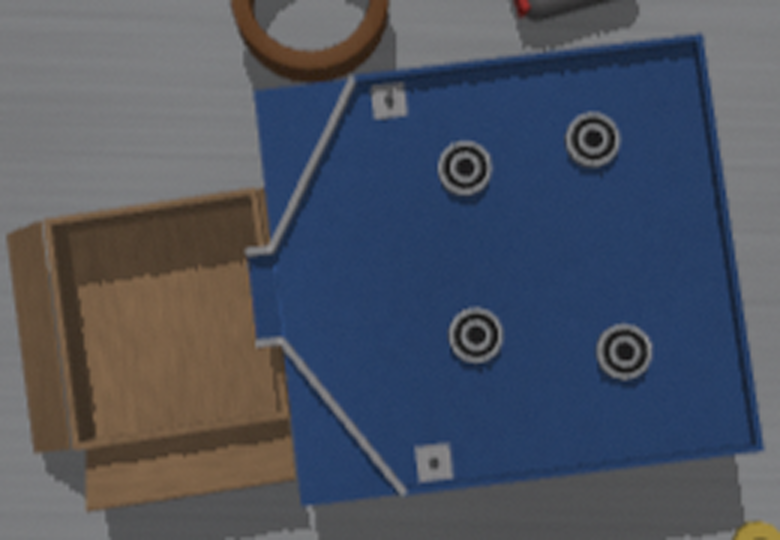

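```bash
python3 - <<'E'
import numpy as np
from h import *
from scipy.optimize import least_squares
d=np.load("top0.npz")
c=lambda u,v:(200+(u+.5)/3-.5,180+(v+.5)/3-.5)
pts=[((702,36),(-158,-122),87),((762,450),(-158,122),87),((247,252),(125,-27),87),((257,344),(125,27),87),
((352,80),(50,-120),87),((404,492),(50,120),87),((271,250),(110,-27),87),((286,341),(110,27),87),((302,503),(110,122),75)]
W=np.array([w(d,*c(*p),z)[:2] for p,_,z in pts]);L=np.array([l for _,l,_ in pts],float)
def T(p,l): C,S=np.cos(p[2]),np.sin(p[2]);return l@np.array([[C,S],[-S,C]])+p[:2]
s=least_squares(lambda p:(T(p,L)-W).ravel(),[560,-140,1.5],loss="soft_l1",f_scale=2)
print(s.x,(T(s.x,L)-W).round(1))
np.save("tray.npy",s.x)
C,S=np.cos(s.x[2]),np.sin(s.x[2]);R=np.array([[C,-S],[S,C]])
for n,p in dict(A=(464.5,167.5),B=(593,138.5),C=(476,335),D=(625,352)).items():
    X=w(d,*c(*p),85)[:2];print(n,X.round(1),(R.T@(X-s.x[:2])).round(1))
for l in [(-140,0),(80,0),(117.5,0),(135,0)]:print(l,T(s.x,np.array([l],float)))
sd=np.load("side0.npz");f=sd["frame"].copy()
for l in [(-156,-120),(-156,120),(110,-120),(110,120),(125,-25),(125,25),(50,120),(50,-120)]:
    q=T(s.x,np.array([l],float))[0];u,v=px(sd,[*q,75]);cv2.circle(f,(int(u),int(v)),2,(0,255,255),-1)
cv2.imwrite("pics/side_fit.png",f)
E
```

```text
[555.49729159 -91.75693731   1.71259516] [[-0.6  0.4]
 [ 0.7 -0.1]
 [-0.2  0.4]
 [-0.1  0.1]
 [-1.  -1.6]
 [ 1.5 -0.3]
 [ 0.5 -0.5]
 [-0.1  2.1]
 [-0.5 -0.1]]
A [617.6 -91.3] [ -8.3 -61.5]
B [ 636.5 -167. ] [-86.  -69.5]
C [519.2 -99.4] [-2.4 37. ]
D [ 511.1 -186.3] [-87.3  57.3]
(-140, 0) [[ 575.28266867 -230.35181043]]
(80, 0) [[544.19136183 -12.55986696]]
(117.5, 0) [[538.89170726  24.56375977]]
(135, 0) [[536.41853512  41.88811891]]
```

View pics/side_fit.png

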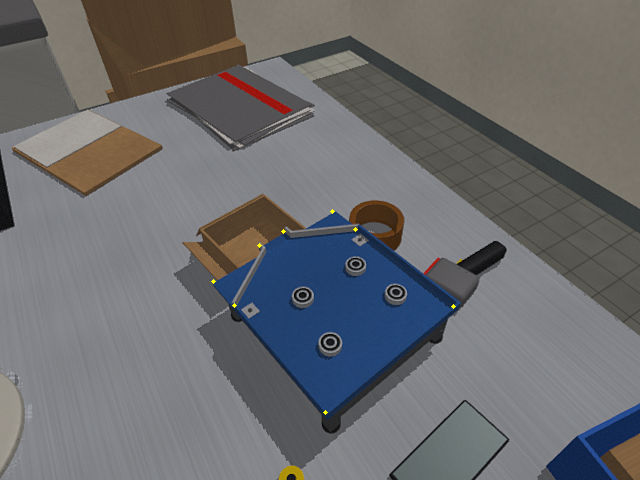

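```bash
cat >> h.py <<'E'
from scipy.spatial.transform import Rotation as Ro
tr=np.load("tray.npy")
def t2w(x,y):
    C,S=np.cos(tr[2]),np.sin(tr[2]);return np.array([C*x-S*y,S*x+C*y])+tr[:2]
def w2t(p):
    C,S=np.cos(tr[2]),np.sin(tr[2]);q=np.array(p[:2])-tr[:2];return np.array([C*q[0]+S*q[1],-S*q[0]+C*q[1]])
def cur(s):
    R=Ro.from_rotvec(s["tcp_rot"]).as_matrix()
    return [*w2t(s["tcp_pos"]),s["tcp_pos"][2],np.degrees(np.arctan2(R[1,0],R[0,0])-tr[2])]
def plan(s,wps):
    """wps: (tray x,y,tcp z,heading deg rel tray x)"""
    R=Ro.from_rotvec(s["tcp_rot"]).as_matrix();h=cur(s)[3];print("now",np.round(cur(s),1),"tilt",R[2,2].round(4))
    for x,y,z,a in wps:
        dw=np.array([*t2w(x,y),z])-s["tcp_pos"];print(np.round(R.T@dw/10,2),round((h-a+180)%360-180,1))
E
python3 - <<'E'
from rig import r
from h import *
s=r.sense()
plan(s,[(-40,50,160,-19),(-40,50,105,-19)])
E
```

```text
now [676.9 325.6 238.6  67.4] tilt -1.0
[-53.   -55.58   7.93] 86.4
[-53.   -55.57  13.43] 86.4
```

```bash
python3 -m inch '[-53,-55.5,4,86.4,-53,-55.5,4,86.4,-53,-55.5,4,86.4,-53,-55.5,4,86.4,-53,-55.5,4,86.4,-53,-55.5,4,86.4,-53,-55.5,4,86.4,-53,-55.5,4,86.4,-53,-55.5,4,86.4,-53,-55.5,4,86.4,-53,-55.5,4,86.4,-53,-55.5,4,86.4]' 0.14 20
python3 - <<'E'
from rig import r
from h import *
s=r.sense();print(s["joints"])
plan(s,[(-40,50,160,-19),(-40,50,105,-19)])
E
```

```text
t: 1.3
tcp_pos: [430.3, 7.3, 207.9]
tcp_rot: [2.423, 2.0, 0.001]
force: [1.3, 0.4, -0.1]
grip_width: 0.139
[ 1.67929134e-02 -2.07633448e-01 -1.65058573e-01  1.61300410e+00
  9.72803428e-05  1.77850156e+00]
now [115.7 110.  207.9 -19.1] tilt -1.0
[-12.76  10.75   4.79] -0.1
[-12.76  10.75  10.29] -0.1
```

```bash
python3 -m inch '[-12.8,10.7,4.8,0,-12.8,10.7,4.8,0,-12.8,10.7,4.8,0,-12.8,10.7,10.3,0,-12.8,10.7,10.3,0,-12.8,10.7,10.3,0,-12.8,10.7,10.3,0]'
python3 - <<'E'
from rig import r
from h import *
s=r.sense()
plan(s,[(-40,50,105,-19)])
d=r.snapshot("wrist");cv2.imwrite("pics/w1.png",d["frame"]);np.savez("w1.npz",**d,p=s["tcp_pos"],q=s["tcp_rot"])
d=r.snapshot("side");cv2.imwrite("pics/s1.png",cv2.resize(d["frame"][200:440,180:500],None,fx=2.5,fy=2.5))
E
```

```text
t: 2.0
tcp_pos: [510.7, -135.7, 106.3]
tcp_rot: [2.421, 2.001, 0.001]
force: [0.1, -0.0, 0.4]
grip_width: 0.141
now [-37.2  50.6 106.3 -19. ] tilt -1.0
[-0.25  0.15  0.13] 0.0
```

View pics/w1.png

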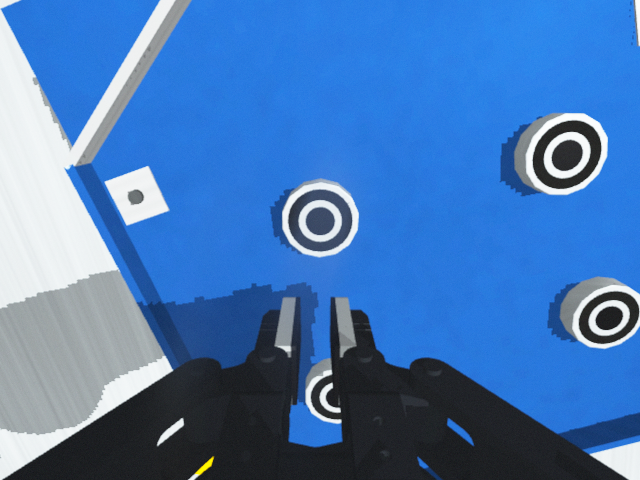

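View pics/s1.png

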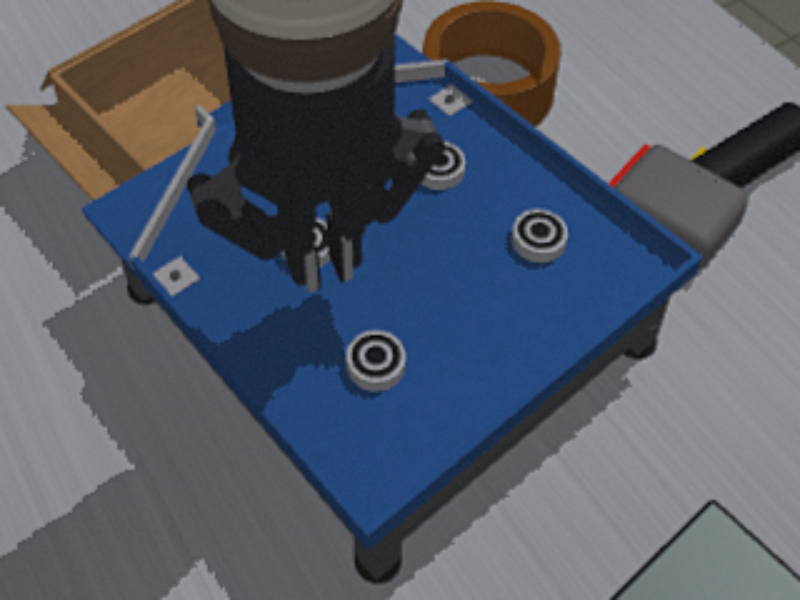

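```bash
python3 - <<'E'
from h import *
d=np.load("w1.npz");M=d["tool_from_camera"];Z=d["range_z"]
R=Ro.from_rotvec(d["q"]).as_matrix()
def tool(u,v):
    z=Z[v,u];return (M@[(u-d["cx"])/d["fx"]*z,(v-d["cy"])/d["fy"]*z,z,1])[:3]
for u,v in [(284,301),(292,301),(294,310),(288,320),(336,301),(345,301),(343,320),(320,220),(570,154),(610,318),(310,260)]:
    t=tool(u,v);ww=R@t+d["p"];print((u,v),t.round(1),"tray",w2t(ww).round(1),ww[2].round(1))
E
```

```text
(284, 301) [ 12.9 -11.7   0.4] tray [-21.2  57.5] 105.9
(292, 301) [12.9 -8.7  0.4] tray [-22.2  54.6] 105.9
(294, 310) [13.2 -7.5 -7.3] tray [-22.3  53.4] 113.6
(288, 320) [ 12.7  -9.3 -13.5] tray [-22.2  55.3] 119.8
(336, 301) [12.7  8.   0.9] tray [-27.8  38.9] 105.5
(345, 301) [12.9 11.3  0.4] tray [-28.6  35.7] 105.9
(343, 320) [ 12.4   9.7 -12.9] tray [-28.6  37.4] 119.3
(320, 220) [39.   2.  20.8] tray [-0.9 36. ] 85.5
(570, 154) [65.3 98.2 20.6] tray [ -7.3 -63.5] 85.8
(610, 318) [ -6.3 131.   21.9] tray [-85.8 -71.2] 84.5
(310, 260) [17.5 -2.3 31.7] tray [-19.9  47. ] 74.6
```

```bash
python3 -m inch '[-0.2,0.1,1,0,-0.2,0.1,2,0,-0.2,0.1,2,0,-0.2,0.1,2,0]' 0.09
cat >> h.py <<'E'
def push(s,pts,off=28,z=86):
    """pts: bearing centre x,y,heading,nrows interpolated"""
    out=[];p=np.array(pts,float)
    for a,b in zip(p[:-1],p[1:]):
        for k in range(int(b[3])):
            q=a[:3]+(b[:3]-a[:3])*(k+1)/b[3];h=np.radians(q[2])
            out.append((q[0]-off*np.cos(h),q[1]-off*np.sin(h),z,q[2]))
    print(np.round(out,1).tolist());plan(s,out)
E
python3 - <<'E'
from rig import r
from h import *
s=r.sense()
push(s,[(-12,39.5,-19,0),(60,15,-19,7),(98,1,-8,4),(110,0,-2,1),(122,0,0,2),(134,0,0,2)])
d=r.snapshot("wrist");cv2.imwrite("pics/w2.png",d["frame"])
M=d["tool_from_camera"];Z=d["range_z"]
for u,v in [(298,301),(303,298),(330,301),(320,220)]:
    z=Z[v,u];print((u,v),(M@[(u-d["cx"])/d["fx"]*z,(v-d["cy"])/d["fy"]*z,z,1])[:3].round(1))
E
```

```text
t: 2.5
tcp_pos: [511.0, -138.4, 84.8]
tcp_rot: [-2.421, -2.001, 0.001]
force: [-0.2, -0.9, 0.3]
grip_width: 0.09
[[-28.2, 45.1, 86.0, -19.0], [-17.9, 41.6, 86.0, -19.0], [-7.6, 38.1, 86.0, -19.0], [2.7, 34.6, 86.0, -19.0], [13.0, 31.1, 86.0, -19.0], [23.2, 27.6, 86.0, -19.0], [33.5, 24.1, 86.0, -19.0], [42.6, 19.3, 86.0, -16.2], [51.8, 14.5, 86.0, -13.5], [61.0, 9.7, 86.0, -10.8], [70.3, 4.9, 86.0, -8.0], [82.0, 1.0, 86.0, -2.0], [88.0, 0.5, 86.0, -1.0], [94.0, 0.0, 86.0, 0.0], [100.0, 0.0, 86.0, 0.0], [106.0, 0.0, 86.0, 0.0]]
now [-39.9  50.6  84.8 -19. ] tilt -1.0
[ 1.28  0.14 -0.12] 0.0
[ 2.37  0.13 -0.12] 0.0
[ 3.46  0.13 -0.12] 0.0
[ 4.54  0.13 -0.12] 0.0
[ 5.63  0.12 -0.12] 0.0
[ 6.72  0.12 -0.12] 0.0
[ 7.8   0.11 -0.12] 0.0
[ 8.82  0.27 -0.12] -2.7
[ 9.84  0.43 -0.12] -5.5
[10.87  0.58 -0.12] -8.2
[11.9   0.74 -0.12] -11.0
[13.14  0.72 -0.12] -17.0
[13.72  0.57 -0.12] -18.0
[14.31  0.43 -0.12] -19.0
[14.87  0.23 -0.12] -19.0
[15.44  0.03 -0.12] -19.0
(298, 301) [13.  -6.4  0.3]
(303, 298) [12.8 -4.6  3.1]
(330, 301) [12.7  5.7  0.7]
(320, 220) [44.6  1.8  0.2]
```

View pics/w2.png

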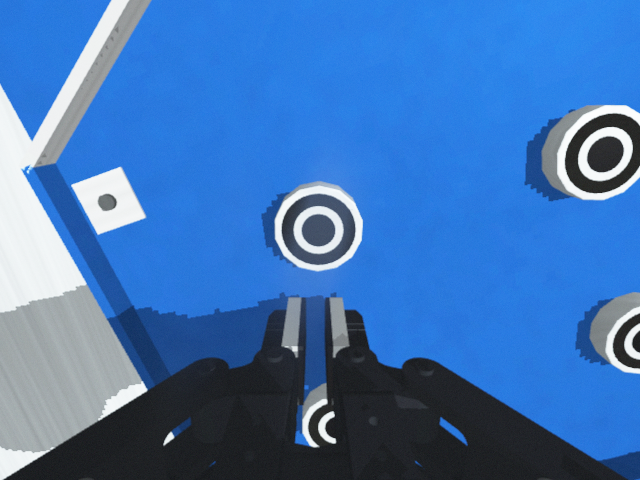

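```bash
python3 -m inch '[1.3,0.15,0,0,2.4,0.15,0,0,3.5,0.15,0,0,4.5,0.15,0,0,5.6,0.15,0,0,6.7,0.15,0,0,7.8,0.15,0,0,8.8,0.3,0,-2.7,9.8,0.45,0,-5.5,10.9,0.6,0,-8.2,11.9,0.75,0,-11,11.9,0.75,0,-11]'
python3 - <<'E'
from rig import r
from h import *
s=r.sense()
push(s,[(100,0,-8,0),(112,0,-2,2),(124,0,0,2),(138,0,0,3)])
d=r.snapshot("wrist");cv2.imwrite("pics/w3.png",d["frame"])
E
```

```text
t: 3.75
tcp_pos: [541.6, -21.9, 84.9]
tcp_rot: [-2.215, -2.228, -0.0]
force: [-0.2, 0.3, 0.9]
grip_width: 0.091
[[78.1, 2.4, 86.0, -5.0], [84.0, 1.0, 86.0, -2.0], [90.0, 0.5, 86.0, -1.0], [96.0, 0.0, 86.0, 0.0], [100.7, 0.0, 86.0, 0.0], [105.3, 0.0, 86.0, 0.0], [110.0, 0.0, 86.0, 0.0]]
now [71.1  3.9 84.9 -7.8] tilt -1.0
[ 0.71  0.05 -0.11] -2.8
[ 1.32  0.12 -0.11] -5.8
[ 1.92  0.09 -0.11] -6.8
[ 2.52  0.05 -0.11] -7.8
[ 2.98 -0.01 -0.11] -7.8
[ 3.44 -0.07 -0.11] -7.8
[ 3.91 -0.14 -0.11] -7.8
```

View pics/w3.png

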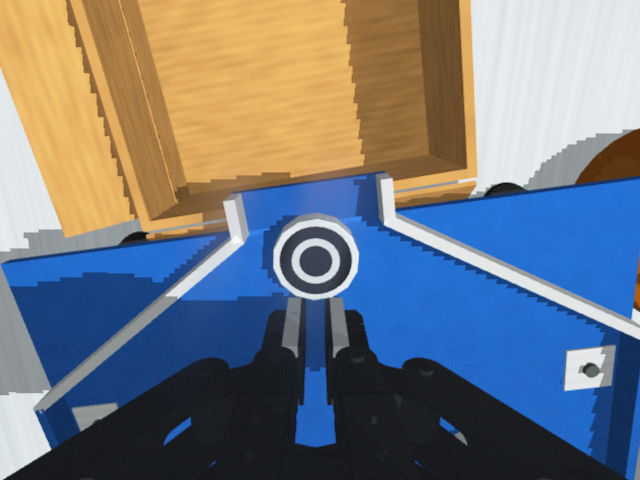

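```bash
python3 -m inch '[0.7,0.05,0,-3,1.3,0.1,0,-6,1.9,0.1,0,-7,2.5,0.05,0,-8,3,0,0,-8,3.5,-0.05,0,-8,3.9,-0.1,0,-8,3.9,-0.1,0,-8,2.5,0.05,0,-8,1,0.1,-2,-8,1,0.1,-4,-8]'
python3 - <<'E'
from rig import r
from h import *
s=r.sense()
d=r.snapshot("wrist");cv2.imwrite("pics/w4.png",d["frame"])
d=r.snapshot("top");cv2.imwrite("pics/t4.png",cv2.resize(d["frame"][180:360,200:460],None,fx=3,fy=3))
# A at (-7.8,-62): heading
plan(s,[(-50,-88,125,32),(-50,-88,85,32)])
E
```

```text
t: 4.9
tcp_pos: [541.8, -15.2, 125.0]
tcp_rot: [-2.06, -2.371, 0.002]
force: [0.2, 0.4, 0.6]
grip_width: 0.091
now [ 7.77e+01  2.70e+00  1.25e+02 -1.00e-01] tilt -1.0
[-1.276e+01  9.100e+00 -1.000e-02] -32.1
[-12.75   9.1    3.99] -32.1
```

View pics/w4.png

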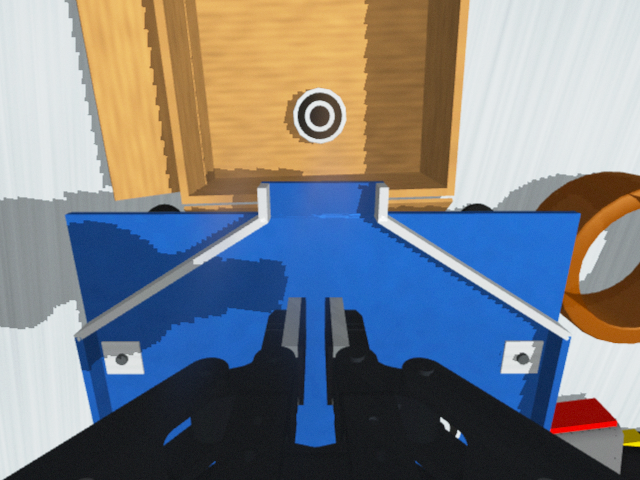

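View pics/t4.png

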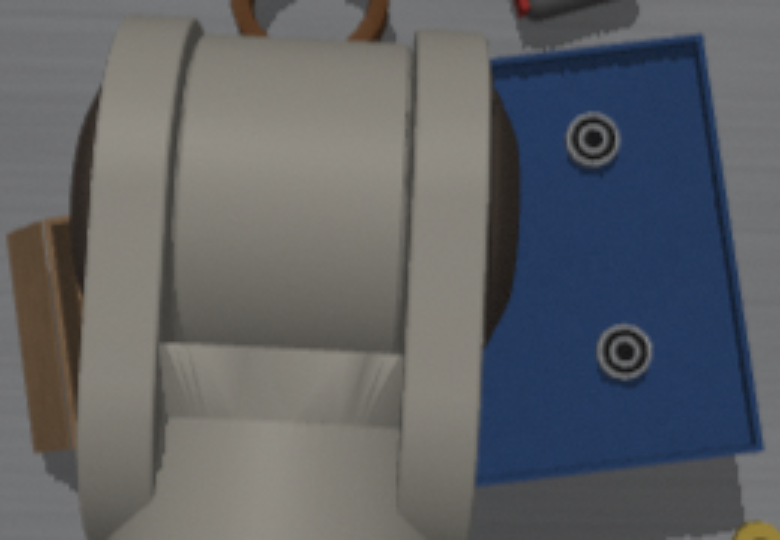

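The first bearing (C) lies flat in the carton at wrist px (319,116). Bearings B at crop (593,138) and D at (625,352) have not moved. A is next.

```bash
python3 -m inch '[-12.3,8.8,0,-32,-12.3,8.8,0,-32,-12.3,8.8,0,-32,-12.3,8.8,0,-32,-12.3,8.8,0,-32,-12.3,8.8,2,-32,-12.3,8.8,4,-32,-12.3,8.8,4,-32,-12.3,8.8,4,-32]'
python3 - <<'E'
from rig import r
from h import *
s=r.sense();print(s["force"])
push(s,[(-20,-68.7,32,0),(60,-19,28,8),(98,0,10,4),(112,0,2,2),(124,0,0,2),(138,0,0,3)])
d=r.snapshot("wrist");cv2.imwrite("pics/w5.png",d["frame"])
M=d["tool_from_camera"];Z=d["range_z"]
for u,v in [(318,220),(318,230)]:
    z=Z[v,u];print((u,v),(M@[(u-d["cx"])/d["fx"]*z,(v-d["cy"])/d["fy"]*z,z,1])[:3].round(1))
E
```

```text
t: 5.9
tcp_pos: [646.0, -122.0, 85.3]
tcp_rot: [1.328, 2.847, -0.0]
force: [-0.4, 0.6, -0.9]
grip_width: 0.088
[-0.38070011  0.63607206 -0.93689224]
[[-33.9, -77.1, 86.0, 31.5], [-24.0, -70.7, 86.0, 31.0], [-14.1, -64.3, 86.0, 30.5], [-4.2, -57.8, 86.0, 30.0], [5.6, -51.4, 86.0, 29.5], [15.5, -45.0, 86.0, 29.0], [25.4, -38.6, 86.0, 28.5], [35.3, -32.1, 86.0, 28.0], [43.8, -25.4, 86.0, 23.5], [52.5, -18.6, 86.0, 19.0], [61.4, -11.8, 86.0, 14.5], [70.4, -4.9, 86.0, 10.0], [77.2, -2.9, 86.0, 6.0], [84.0, -1.0, 86.0, 2.0], [90.0, -0.5, 86.0, 1.0], [96.0, 0.0, 86.0, 0.0], [100.7, 0.0, 86.0, 0.0], [105.3, 0.0, 86.0, 0.0], [110.0, 0.0, 86.0, 0.0]]
now [-42.7 -85.3  85.3  31.9] tilt -1.0
[ 1.18 -0.23 -0.07] 0.4
[ 2.36 -0.25 -0.07] 0.9
[ 3.54 -0.28 -0.07] 1.4
[ 4.72 -0.3  -0.07] 1.9
[ 5.89 -0.33 -0.07] 2.4
[ 7.07 -0.35 -0.07] 2.9
[ 8.25 -0.37 -0.07] 3.4
[ 9.43 -0.4  -0.07] 3.9
[10.51 -0.52 -0.07] 8.4
[11.61 -0.64 -0.07] 12.9
[12.72 -0.75 -0.07] 17.4
[13.86 -0.86 -0.07] 21.9
[14.53 -0.67 -0.07] 25.9
[15.21 -0.47 -0.07] 29.9
[15.75 -0.2  -0.07] 30.9
[16.28  0.08 -0.07] 31.9
[16.68  0.32 -0.07] 31.9
[17.08  0.57 -0.07] 31.9
[17.47  0.82 -0.07] 31.9
(318, 220) [43.9  2.3  0.5]
(318, 230) [40.6  2.3 -0.6]
```

View pics/w5.png

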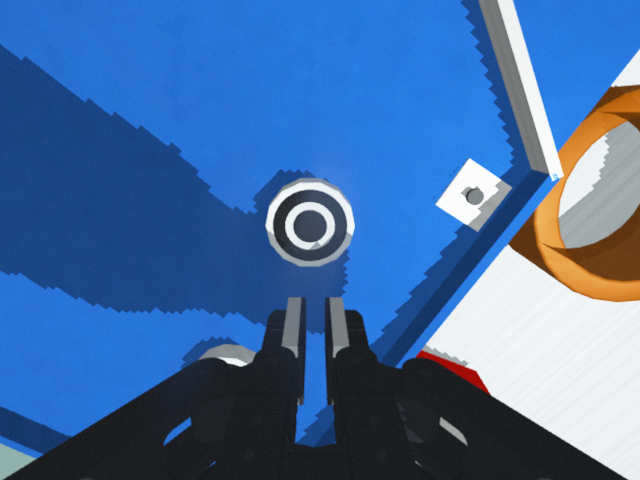

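```bash
python3 -m inch '[1,-0.25,0,0.4,2.1,-0.25,0,0.9,3.3,-0.3,0,1.4,4.5,-0.3,0,2,5.8,-0.3,0,2.5,7,-0.35,0,3,8.2,-0.4,0,3.5,9.4,-0.4,0,4,10.5,-0.5,0,8.4,11.6,-0.65,0,13,12.7,-0.75,0,17.5,12.7,-0.75,0,17.5]'
python3 - <<'E'
from rig import r
from h import *
s=r.sense()
push(s,[(90,-5,14,0),(98,-1,10,1),(112,0,2,2),(124,0,0,2),(138,0,0,3)])
d=r.snapshot("wrist");cv2.imwrite("pics/w6.png",d["frame"])
E
```

```text
t: 7.15
tcp_pos: [558.2, -29.3, 85.2]
tcp_rot: [-1.743, -2.613, -0.0]
force: [-0.6, -0.3, -0.5]
grip_width: 0.092
[[70.4, -5.9, 86.0, 10.0], [77.2, -3.4, 86.0, 6.0], [84.0, -1.0, 86.0, 2.0], [90.0, -0.5, 86.0, 1.0], [96.0, 0.0, 86.0, 0.0], [100.7, 0.0, 86.0, 0.0], [105.3, 0.0, 86.0, 0.0], [110.0, 0.0, 86.0, 0.0]]
now [ 61.5 -11.5  85.2  14.5] tilt -1.0
[ 1.01 -0.33 -0.08] 4.5
[ 1.72 -0.39 -0.08] 8.5
[ 2.45 -0.46 -0.08] 12.5
[ 3.04 -0.36 -0.08] 13.5
[ 3.63 -0.26 -0.08] 14.5
[ 4.08 -0.14 -0.08] 14.5
[ 4.53 -0.02 -0.08] 14.5
[ 4.99  0.09 -0.08] 14.5
```

View pics/w6.png

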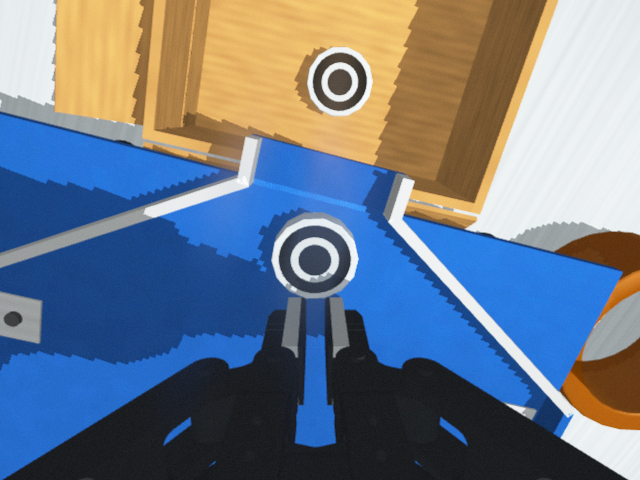

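```bash
python3 -m inch '[0.8,-0.25,0,4.5,1.5,-0.35,0,8.5,2.3,-0.45,0,12.5,3,-0.4,0,13.5,3.6,-0.25,0,14.5,4.1,-0.15,0,14.5,4.5,0,0,14.5,5,0.1,0,14.5,5,0.1,0,14.5,3.5,-0.3,0,14.5,2,-0.6,-2,14.5,2,-0.6,-4,14.5]'
python3 - <<'E'
from rig import r
from h import *
s=r.sense()
d=r.snapshot("wrist");cv2.imwrite("pics/w7.png",d["frame"])
# D at (-86.5,57)
h=np.arctan2(-57,190);print(np.degrees(h))
x,y=-86.5-43*np.cos(h),57-43*np.sin(h)
plan(s,[(x,y,125,-16.7),(x,y,85,-16.7)])
E
```

```text
t: 8.4
tcp_pos: [545.7, -16.2, 124.9]
tcp_rot: [-2.06, -2.371, 0.002]
force: [0.6, 0.3, -0.1]
grip_width: 0.093
-16.69924423399362
now [ 7.620e+01 -1.000e+00  1.249e+02 -1.000e-01] tilt -1.0
[-2.04e+01 -7.00e+00  1.00e-02] 16.6
[-20.4   -7.     4.01] 16.6
```

View pics/w7.png

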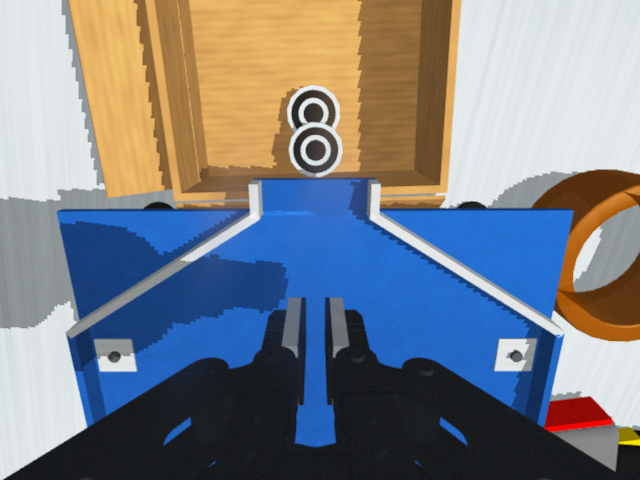

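Second bearing is in the carton at px (315,150), partly over the first at (314,112). D is next; B stays.

```bash
python3 -m inch '[-20.4,-7,0,16.6,-20.4,-7,0,16.6,-20.4,-7,0,16.6,-20.4,-7,0,16.6,-20.4,-7,0,16.6,-20.4,-7,0,16.6,-20.4,-7,0,16.6,-20.4,-7,2,16.6,-20.4,-7,4,16.6,-20.4,-7,4,16.6,-20.4,-7,4,16.6]'
python3 - <<'E'
from rig import r
from h import *
s=r.sense();print(s["force"])
push(s,[(-98,60.5,-16.7,0),(60,13,-16.7,14),(98,0,-8,4),(112,0,-2,1),(124,0,0,1),(140,0,0,2)])
d=r.snapshot("wrist");cv2.imwrite("pics/w8.png",d["frame"])
d=r.snapshot("top");cv2.imwrite("pics/t8.png",cv2.resize(d["frame"][180:360,200:460],None,fx=3,fy=3))
E
```

```text
t: 9.55
tcp_pos: [505.7, -224.4, 85.0]
tcp_rot: [-2.377, -2.053, -0.0]
force: [-0.6, -0.1, 0.1]
grip_width: 0.094
[-0.59788005 -0.11135799  0.12683927]
[[-113.5, 65.2, 86.0, -16.7], [-102.2, 61.8, 86.0, -16.7], [-91.0, 58.4, 86.0, -16.7], [-79.7, 55.0, 86.0, -16.7], [-68.4, 51.6, 86.0, -16.7], [-57.1, 48.2, 86.0, -16.7], [-45.8, 44.8, 86.0, -16.7], [-34.5, 41.4, 86.0, -16.7], [-23.2, 38.0, 86.0, -16.7], [-12.0, 34.6, 86.0, -16.7], [-0.7, 31.2, 86.0, -16.7], [10.6, 27.8, 86.0, -16.7], [21.9, 24.4, 86.0, -16.7], [33.2, 21.0, 86.0, -16.7], [42.4, 16.8, 86.0, -14.5], [51.6, 12.5, 86.0, -12.4], [60.9, 8.2, 86.0, -10.2], [70.3, 3.9, 86.0, -8.0], [84.0, 1.0, 86.0, -2.0], [96.0, 0.0, 86.0, 0.0], [104.0, 0.0, 86.0, 0.0], [112.0, 0.0, 86.0, 0.0]]
now [-124.3   68.1   85.   -16.5] tilt -1.0
[ 1.11 -0.03 -0.1 ] 0.2
[ 2.29 -0.02 -0.1 ] 0.2
[ 3.47 -0.02 -0.1 ] 0.2
[ 4.65 -0.01 -0.1 ] 0.2
[ 5.83 -0.01 -0.1 ] 0.2
[ 7.01 -0.   -0.1 ] 0.2
[ 8.19  0.   -0.1 ] 0.2
[ 9.36  0.01 -0.1 ] 0.2
[ 1.054e+01  1.000e-02 -1.000e-01] 0.2
[11.72  0.02 -0.1 ] 0.2
[12.9   0.02 -0.1 ] 0.2
[14.08  0.03 -0.1 ] 0.2
[15.26  0.03 -0.09] 0.2
[16.43  0.04 -0.09] 0.2
[17.44  0.19 -0.09] -2.0
[18.45  0.34 -0.09] -4.1
[19.46  0.48 -0.09] -6.3
[20.48  0.63 -0.09] -8.5
[21.88  0.52 -0.09] -14.5
[23.06  0.27 -0.09] -16.5
[23.82  0.05 -0.09] -16.5
[24.59 -0.18 -0.09] -16.5
```

View pics/w8.png

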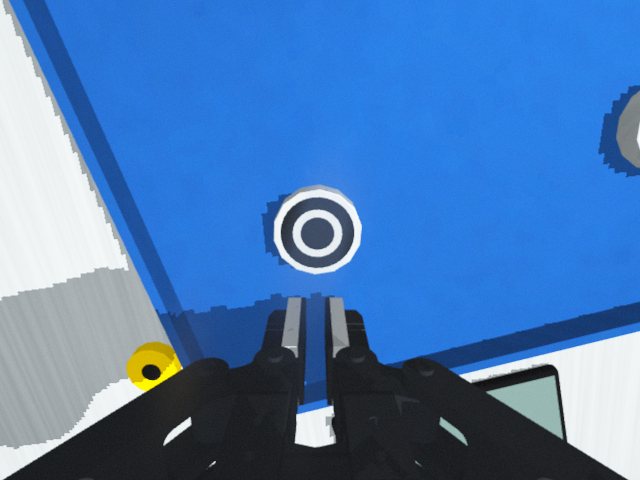

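View pics/t8.png

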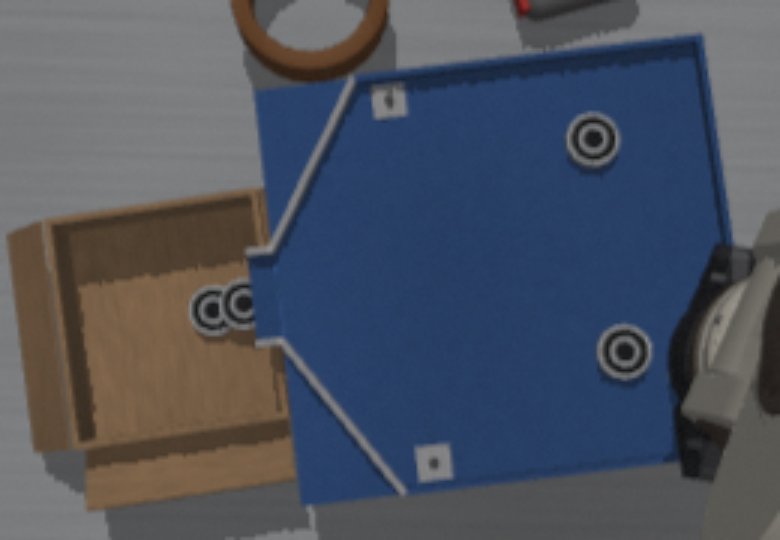

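```bash
python3 -m inch '[1,0,0,0,2.1,0,0,0,3.3,0,0,0,4.5,0,0,0,5.7,0,0,0,6.9,0,0,0,8.1,0,0,0,9.3,0,0,0,10.5,0,0,0,11.7,0,0,0,12.9,0,0,0,14,0,0,0]'
python3 -m inch '[1.2,0,0,0,2.4,0,0,0,3.4,0.2,0,-2,4.4,0.35,0,-4,5.4,0.5,0,-6.3,6.3,0.6,0,-8.5,6.3,0.6,0,-8.5]'
python3 - <<'E'
from rig import r
from h import *
s=r.sense()
push(s,[(98,-1,-8,0),(112,0,-2,2),(124,0,0,1),(140,0,0,1.0)])
d=r.snapshot("wrist");cv2.imwrite("pics/w9.png",d["frame"])
E
```

```text
t: 10.85
tcp_pos: [526.2, -86.4, 85.1]
tcp_rot: [2.38, 2.051, 0.0]
force: [-0.8, -0.6, -0.4]
grip_width: 0.09
t: 11.55
tcp_pos: [541.5, -25.0, 85.0]
tcp_rot: [-2.218, -2.225, -0.0]
force: [-0.0, -0.9, -0.8]
grip_width: 0.09
[[77.1, 1.9, 86.0, -5.0], [84.0, 1.0, 86.0, -2.0], [96.0, 0.0, 86.0, 0.0], [112.0, 0.0, 86.0, 0.0]]
now [68.1  4.4 85.  -7.9] tilt -1.0
[ 0.93  0.12 -0.1 ] -2.9
[ 1.62  0.12 -0.1 ] -5.9
[ 2.82  0.05 -0.1 ] -7.9
[ 4.41 -0.17 -0.1 ] -7.9
```

View pics/w9.png

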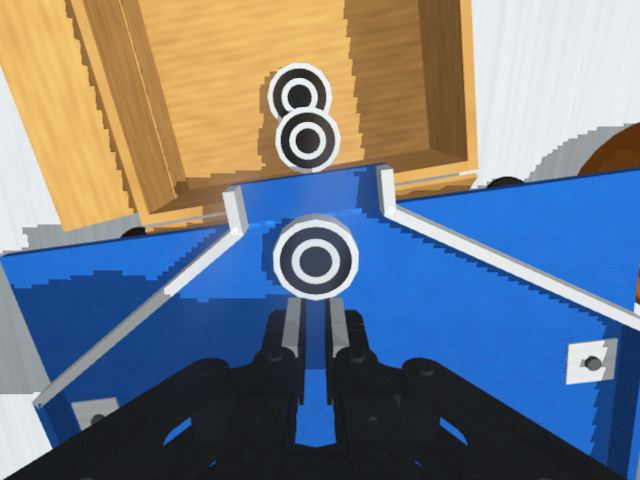

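```bash
python3 -m inch '[0.7,0.1,0,-3,1.6,0.1,0,-6,2.8,0.05,0,-8,4.2,-0.15,0,-8,4.2,-0.15,0,-8,2.5,0.05,0,-8,1,0.1,-3,-8,-2,0.5,-7,-8,-2,0.5,-7,-8,-2,0.5,-7,-8]'
python3 - <<'E'
from rig import r
from h import *
s=r.sense()
d=r.snapshot("wrist");cv2.imwrite("pics/w10.png",d["frame"])
M=d["tool_from_camera"];np.savez("w10.npz",**d,p=s["tcp_pos"],q=s["tcp_rot"])
E
```

```text
t: 12.6
tcp_pos: [546.7, -46.6, 155.8]
tcp_rot: [2.062, 2.368, 0.002]
force: [0.7, 0.6, -1.1]
grip_width: 0.09
```

View pics/w10.png

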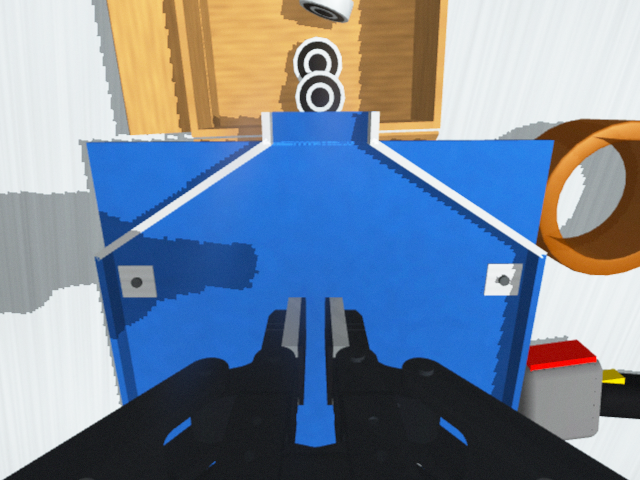

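```bash
python3 -m inch '[0,0,-8,0,0,0,-8,0,30,-25,-8,0,30,-25,-8,0,30,-25,-8,0,30,-25,-8,0,30,-25,-8,0,30,-25,-8,0,30,-25,-8,0,30,-25,-8,0,30,-25,-8,0,30,-25,-8,0]'
python3 - <<'E'
from rig import r
from h import *
d=r.snapshot("top");cv2.imwrite("pics/t11.png",cv2.resize(d["frame"][180:360,200:460],None,fx=3,fy=3));np.savez("t11.npz",**d)
d=r.snapshot("side");cv2.imwrite("pics/s11.png",cv2.resize(d["frame"][160:400,170:490],None,fx=2.5,fy=2.5));np.savez("s11.npz",**d)
E
```

```text
t: 13.85
tcp_pos: [255.7, 216.8, 234.1]
tcp_rot: [-2.056, -2.375, 0.002]
force: [-0.3, 0.2, -0.1]
grip_width: 0.089
```

View pics/t11.png

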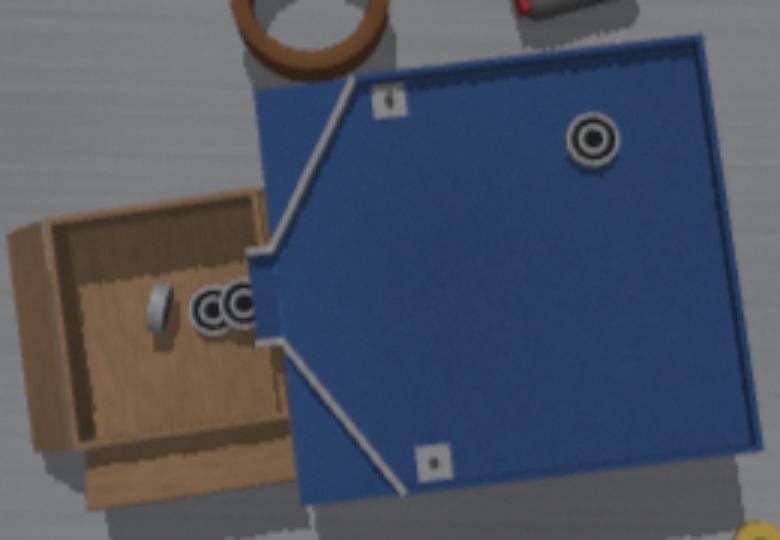

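View pics/s11.png

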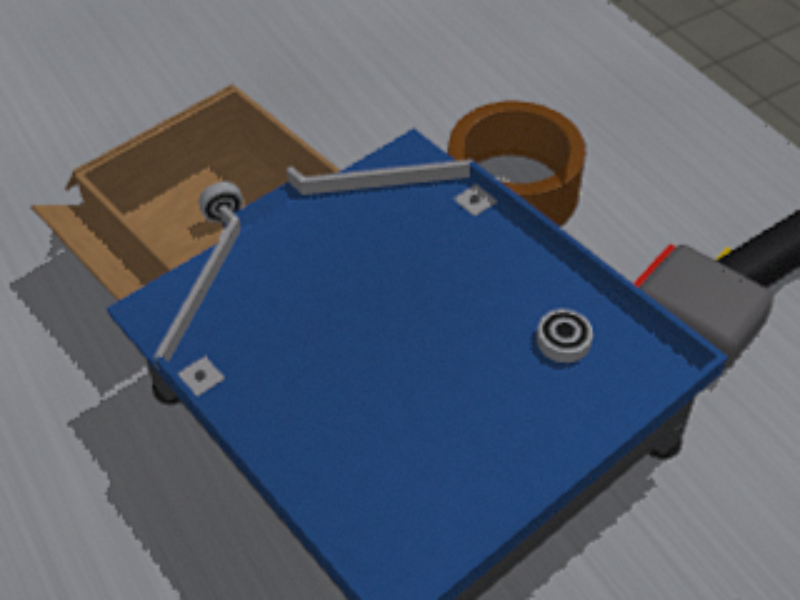

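The fourth bearing (B) still lies at crop (593,138). The third stands on edge in the carton at (160,308), so I'll check that it is at rest and how high each bearing is.

```bash
python3 -m inch '[0,0,0,0,0,0,0,0,0,0,0,0,0,0,0,0,0,0,0,0,0,0,0,0,0,0,0,0,0,0,0,0,0,0,0,0,0,0,0,0,0,0,0,0,0,0,0,0]'
python3 - <<'E'
from rig import r
from h import *
a=np.load("t11.npz");d=r.snapshot("top")
cv2.imwrite("pics/t12.png",cv2.resize(d["frame"][240:340,200:330],None,fx=6,fy=6,interpolation=cv2.INTER_CUBIC))
df=np.abs(d["frame"].astype(int)-a["frame"]).max(2)
print("diff carton",df[240:340,200:300].max(),"tray",df[180:350,300:460].max())
f0=np.load("top0.npz")["frame"].astype(int);dd=np.abs(d["frame"]-f0).max(2)
print("vs start: tape",dd[150:200,270:335].max(),"scanner",dd[95:190,365:415].max(),"phone",dd[220:310,465:525].max(),"carton rim",(dd[240:350,200:235]>40).sum())
c=lambda u,v:(200+(u+.5)/3-.5,180+(v+.5)/3-.5)
for n,p in dict(first=(205,310),second=(242,302),third=(160,308),fourth=(593,138)).items():
    u,v=c(*p);z=d["range_z"][int(round(v)),int(round(u))]
    q=d["pose"]@[(u-d["cx"])/d["fx"]*z,(v-d["cy"])/d["fy"]*z,z,1];print(n,"top surf",q[:3].round(1),"tray",w2t(q[:2]).round(1))
E
```

```text
t: 15.15
tcp_pos: [256.9, 216.2, 235.1]
tcp_rot: [2.061, 2.371, 0.0]
force: [0.6, -0.7, -0.1]
grip_width: 0.093
diff carton 7 tray 9
vs start: tape 10 scanner 10 phone 10 carton rim 0
first top surf [533.2  66.6  12.6] tray [159.9  -0.3]
second top surf [538.3  42.7  21.6] tray [135.5  -2. ]
third top surf [532.9  91.8  36.8] tray [184.9  -3.6]
fourth top surf [ 636.7 -167.    85.3] tray [-86.  -69.8]
```

View pics/t12.png

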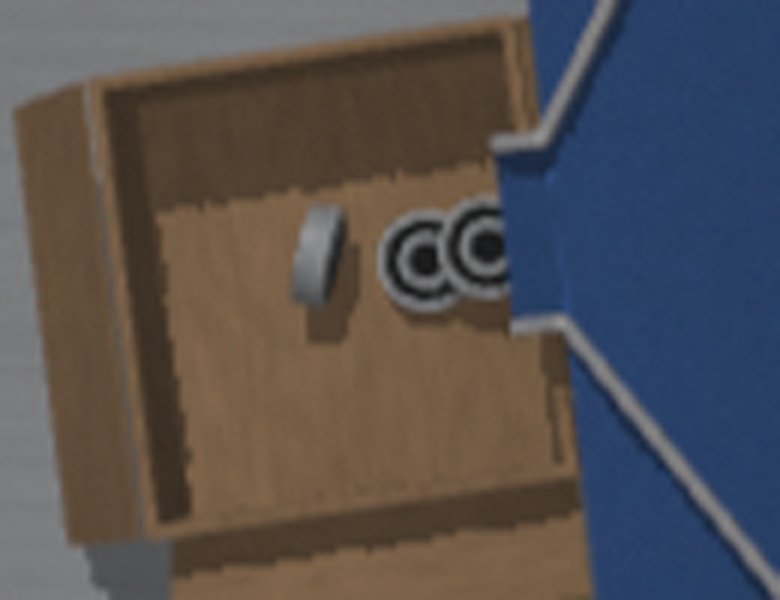

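The picture has not changed over 1.3 s. The third bearing stands still on edge at crop (320,255), with its top at 37 mm, and the other two lie at (430,262) and (487,248).

```bash
python3 -c "
from rig import r
print(r.job_done())"
```

```text
the job is handed in; nothing more can be done
None
```

I swept three bearings through the gate into the carton, one at a time, with the nearly closed fingertips. The fourth is still on the tray. I handed the job in after about 15 s of robot time; it gave no verdict.

My last checks, from the top camera:
- **In the carton:** all three bearings are well below the 50 mm limit and near the carton's middle. One lies flat, one leans on it, and one stands on edge with its top at 37 mm. A second picture 1.3 s later showed no movement.
- **On the tray:** the fourth bearing is where it started, at about x −86, y −70 mm in the tray's frame.
- **Everything else:** the carton, tape roll, scanner and phone look unmoved compared with the first picture, and the arm is clear of everything.

The only thing that didn't go as hoped is the third bearing landing on edge rather than flat. It is at rest, and nothing in the criteria for the carton requires it to lie flat. No check failed or disagreed.

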